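Fill the moulds and stamp the lot card

ROBOT

A 6-joint arm with a two-finger parallel gripper is mounted at the origin on the work surface. World frame = base frame: x ahead of the robot, y to its left, z up, the work surface at z = 0. Lengths are in m, angles in rad, forces in N, time in s.
With the tool pointing down it reaches from about 0.425 to 0.95 m from the base axis. Payload 3.5 kg.
Tool frame: the origin (TCP) lies at the very end of the fingers, on their centre line; the grasp point (between the pads) lies 19 mm behind it (ctrl.pinch_z is the distance from the TCP to the grasp point, in m); z points along the fingers, y is the line along which they close (so a half turn about z gives the same grasp; the last joint's range is limited). The gripper opens to 85 mm and grips with 20 to 120 N. Pads are 22 mm wide; open, the fingers measure 114 mm over their backs; the gripper's body (76 mm by 85 mm) begins 54 mm behind the grasp point. The pads swing forward as they close: fully open they stand 13 mm farther back than shut.
Start: joints at [-1.269, 0.286, 1.577, -0, 1.279, -0.15], TCP at [0.295, -0.607, 0.206] pointing down, gripper open.
Joint ranges: [-2.77, 2.77], [-0.9, 2.22], [0.21, 2.48], [-1.53, 4.67], [0.24, 2.81], [-2.84, 2.84]. Speed limits (rad/s): [2.79, 2.79, 3.14, 3.14, 3.14, 3.14].

INTERFACE

Orientations are given as a unit quaternion [x, y, z, w].
In Python, from plant import ctrl gives the robot as it stands. The module is installed in compiled form; this text tells all that it offers.
- The arm moves only by the shell command python3 -m crank 'ROWS' [OPENING] [FORCE]. ROWS is JSON, a list of rows, each a list of 6 numbers: the shift along the tool's x, y, z in cm, then the turn, a rotation vector about the tool's x, y, z in rad. In form: [[tx, ty, tz, rx, ry, rz], ...]. A call has 1 to 10 rows; each row is the pose to reach, as a shift and turn from the pose commanded when the call began, along the tool's axes at that moment; what a row does not reach only later rows make up. A row lasts 1/10 s, in which the tool goes at most 50 mm and 8.59 degrees, less where a joint would pass 70% of its speed; a pose out of reach is approached as far as the arm can. A call with a gripper value outside its range is refused whole. OPENING is the opening, from 0 (shut) to 1 (fully open), set as the call begins (- or left out, the last holds). The fingers move at their own pace and stop on an object; FORCE is the grip in N (left out, the last holds). Time passes only in rows, so rows that repeat a pose let the fingers close. It gives the time, the measured TCP pose, the force, the opening and the grip force at its end, in the units of the state.
- ctrl.get_state(): the state, without advancing time (a new reading comes with each control period).
- ctrl.read_camera(name): name is "scene" or "side" or "wrist"; returns (picture, depth): 480x640x3 uint8, blue, green, red; 480x640 float32, m along the optical axis (not along the pixel's ray), 0 where there is no reading.
- ctrl.camera_info(name): a dict with "K" (3x3 intrinsics, pixels), "origin" and "orientation" of the camera in the world. Camera axes: x right, y down, z forward; pixel columns grow to the right and rows downward; lengths in m; the calibration is good to about 2 mm. The wrist camera is an equidistant fisheye: a pixel r from the principal point sees the ray r / f radians off the axis. A picture is of the moment at which its call begins: read the wrist's pose just before it. camera_info takes no time and is no camera call; for the wrist camera it gives the pose at the moment of the call.
- ctrl.sign_off(): hands the job in; it is judged then, once.
The state is a dict: "time": time; "qpos": joint angles; "dq": joint speeds; "joint_efforts": joint torques, N m; "eef_pos": TCP position; "tcp_rot": TCP orientation; "contact_force": force on the tool from outside, world axes, zero at the start; "wrist_torque": the same for the moment, N m; "opening": opening from 0.0 (shut) to 1.0 (fully open); "finger_force": force on a finger pad.
Only numpy, scipy, OpenCV 4.12 (cv2) and the standard library are available. Lean on these libraries where they do the work, as an engineer would, in place of code of your own. Each camera call takes 0.05 s, during which the arm holds its last target. There are 200 camera calls.

TASK

Lay the two loose cigars into the free grooves of the wooden moulds, the long one in the long mould and the short one in the short mould, seated flat. Then sign the lot off: stand the hand stamp squarely in the blue frame on the pile of cards on the wooden box, press its red knob fully down to the stop and keep it down for about a second, firmly but without ramming the box, and put the stamp back upright in the middle of its rubber pad; leave everything else on the bench where it is.

Things in the scene. Friction and masses are not known exactly. Their poses are not given: they have to be found in the camera images.
- cigar_long: long loose cigar: box-pressed, i.e. a dark brown bar 150 mm long, 20 x 20 mm square section, with a red band near one end, 30 g, lying flat on the table. Origin: centre of the underside; x runs along its length
- cigar_long_mid (a point): centre of the long loose cigar, 10 mm above its underside
- cigar_short: short loose cigar: box-pressed, i.e. a dark brown bar 118 mm long, 20 x 20 mm square section, with a red band near one end, 30 g, lying flat on the table. Origin: centre of the underside; x runs along its length
- cigar_short_mid (a point): centre of the short loose cigar, 10 mm above its underside
- mould_long: wooden mould for long cigars, fixed, 190 (x) by 112 mm (y). Two grooves along x, 158 mm long, 26 wide, 6 deep, floor 12 mm and rim 18 mm above the table. The one at y = +26 mm holds a finished 150 mm cigar, fixed; the one at y = -26 mm is free. A seated cigar stands 14 mm proud of the rim. Origin: centre of the underside
- mould_long_seat (a point): where the centre of a cigar lies when seated in the free long groove: groove centre, 10 mm above the groove floor, 22 mm above the table
- mould_short: wooden mould for short cigars, fixed, 158 (x) by 112 mm (y). Two grooves along x, 126 mm long, 26 wide, 6 deep, floor 12 mm and rim 18 mm above the table. The one at y = +26 mm holds a finished 118 mm cigar, fixed; the one at y = -26 mm is free. A seated cigar stands 14 mm proud of the rim. Origin: centre of the underside
- mould_short_seat (a point): where the centre of a cigar lies when seated in the free short groove: groove centre, 10 mm above the groove floor, 22 mm above the table
- lot_box: closed wooden cigar box, fixed, 104 mm (x) by 134 mm (y), lid 44 mm up. On the lid, centred, lies a block of white cards, 64 (x) x 92 mm (y), firmly held; it is 2 to 16 mm thick, differently each time, and no reading tells how thick. Origin: centre of the underside
- card (a point): point on the LID (44 mm up) under the middle of the cards; 2 to 16 mm above it, on the top card, is the middle of the blue printed frame, 42 mm (x) by 61 mm (y), in which the stamp's foot (36 x 54 mm) goes, its long side along the frame's long side; axes as the box
- stamp: hand stamp, 180 g, standing on its pad: black foot 36 mm (x) by 54 mm (y), 8 mm thick, grey sleeve 28 x 42 mm up to 42 mm, then a red knob on a spring shaft. Origin: centre of the foot's underside; z up
- knob_top (a point): centre of the top of the red knob, 92 mm above the foot's underside when up. The knob is 26 mm (x) by 36 mm (y) and 30 mm high (62 to 92 mm); it can be gripped or pushed from above
- stamp_knob (a joint): how far the knob is pressed down into the stamp: 0 up, 0.014 m at its hard stop; the spring takes 4 N to start and 10 N at the stop
- stamp_pad: black rubber pad, fixed, 70 mm (x) by 90 mm (y), 6 mm thick, the stamp's parking place. Origin: centre of the underside
- mug: white ceramic mug, 76 mm wide, 85 high, standing; bystander
- glue_jar: closed jar with yellow cap, 52 mm wide, 60 high; bystander
- tape_measure: black and yellow tape measure, 60 x 45 x 35 mm; bystander
- ring_gauge: flat aluminium gauge plate with holes, 50 x 120 x 8 mm; bystander
- brush: brush lying down, 170 mm long; bystander
- band_roll: red roll of bands, 56 mm wide, 22 high; bystander
Things that resemble listed ones, but are neither listed nor needed, are in the scene too. What is shaped like the mould_long but green, pink or yellow is not meant.

How it is judged:
By the outcome, as a careful person would: the job done as asked, in the order asked, and still so for the second after the job is handed in, with the robot touching nothing.
It also fails if it takes over 72 s, if anything falls off the work surface, if the arm or the gripper's body presses on something with over 40 N, if the wrist force passes 120 N, or if a joint passes its speed limit or range.

## Working session

There is one attempt and no reset: what is moved stays moved. The work goes in short steps, Python scripts to look and compute and a shell command to move; the robot and the scene stay as the last step left them, time stands still between calls to the robot, and variables do not carry over. Pictures are saved under pics/ and viewed, at most 10 in all, crops included, and the job is handed in when it is done.

```bash
mkdir -p pics
python3 - <<'E'
from plant import ctrl
import cv2,numpy as np
s=ctrl.get_state();print(s['time'],s['eef_pos'],s['tcp_rot'],s['opening'],ctrl.pinch_z)
for n in ["scene","side"]:
    p,d=ctrl.read_camera(n);i=ctrl.camera_info(n)
    print(n,np.round(i['K'],1).tolist(),i['origin'],i['orientation'])
    cv2.imwrite(f'pics/{n}0.png',p);np.save(f'pics/{n}0.npy',d)
E
```

```text
0.0 [ 0.29449426 -0.60657223  0.20425644] [ 9.74598196e-01  2.23957584e-01 -8.16673718e-05 -1.16236135e-03] 0.9987738409329374 0.0187
scene [[515.4, 0.0, 327.8], [0.0, 515.4, 234.3], [0.0, 0.0, 1.0]] [0.97125396 0.5201722  1.17771493] [ 0.32206002  0.89723345 -0.28428167 -0.1021441 ]
side [[524.9, 0.0, 326.7], [0.0, 524.9, 239.1], [0.0, 0.0, 1.0]] [0.20912044 0.69706006 0.92352244] [-0.13152792  0.91312036 -0.38019048  0.06608187]
```

View pics/scene0.png

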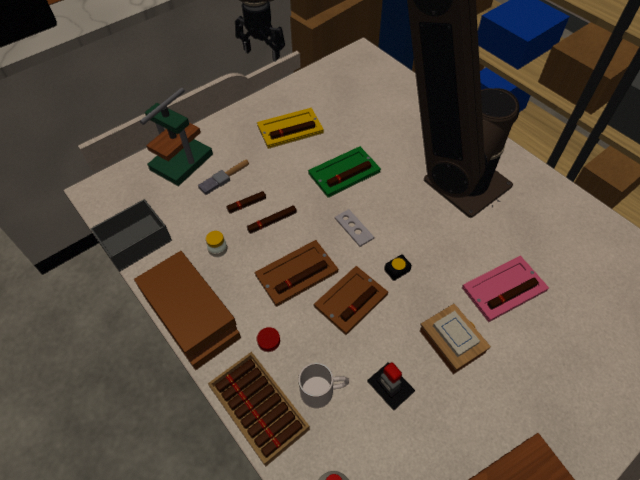

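View pics/side0.png

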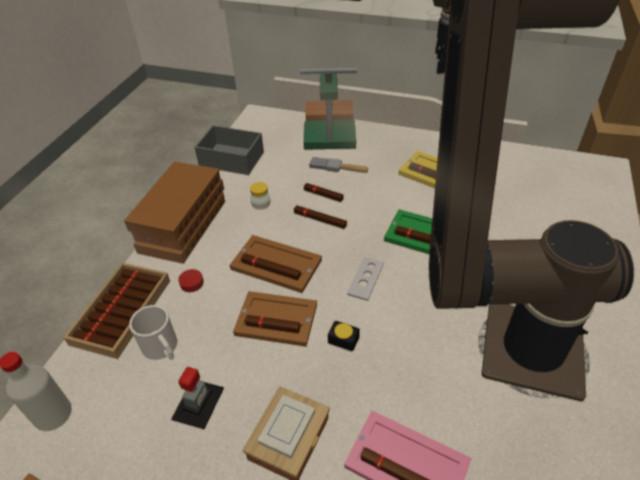

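The scene view shows the loose short cigar at (246,202) and the long one at (272,219). The brown long mould is at (297,272) and the short mould at (351,300). The stamp on its pad is at (391,385) and the box with cards at (455,337). The side view agrees: cigars at (323,192) and (320,216), stamp at (195,395), box at (288,430).

```bash
cat > h.py <<'E'
import numpy as np,cv2
from scipy.spatial.transform import Rotation as R
from plant import ctrl
def cloud(n,d):
    i=ctrl.camera_info(n);K=i['K'];v,u=np.mgrid[:480,:640]
    c=np.stack([(u-K[0][2])/K[0][0]*d,(v-K[1][2])/K[1][1]*d,d],-1)
    return c@R.from_quat(i['orientation']).as_matrix().T+i['origin']
def rect(P):  # centre, long side, short side, angle of long side (deg)
    (c,(w,h),a)=cv2.minAreaRect((P[:,:2]*1000).astype(np.float32))
    if w<h:w,h,a=h,w,a+90
    return np.round(c,1),round(w,1),round(h,1),round((a+90)%180-90,1)
def mask(sel,seed):  # component containing seed pixel
    m=cv2.morphologyEx(sel.astype(np.uint8),cv2.MORPH_OPEN,np.ones((2,2)))
    _,l=cv2.connectedComponents(m)
    w=l[seed[1]-4:seed[1]+5,seed[0]-4:seed[0]+5];w=w[w>0]
    return l==np.bincount(w).argmax() if len(w) else l<0
E
python3 - <<'E'
from h import *
S={'scene':dict(short=(246,202),long=(272,219),ml=(297,272),ms=(351,300),pad=(391,385),stamp=(391,372),box=(455,337)),
   'side':dict(short=(323,192),long=(320,216),ml=(270,265),ms=(275,323),pad=(192,403),stamp=(192,380),box=(288,430))}
Z=dict(short=(.009,.03),long=(.009,.03),ml=(.007,.04),ms=(.007,.04),box=(.03,.08),pad=(.003,.12),stamp=(.05,.12))
for n in S:
    d=np.load(f'pics/{n}0.npy');P=cloud(n,d);p=cv2.imread(f'pics/{n}0.png').astype(int)
    z=P[...,2]
    far=(d>0)&(p.min(-1)>110);print(n,'table z',[round(float(q),4) for q in np.percentile(z[230:260,200:240] if n=='scene' else z[240:300,330:345],[10,50,90])])
    for k,s in S[n].items():
        lo,hi=Z[k];m=mask((z>lo)&(z<hi)&(d>0),s)
        if m.sum()<20:print(k,'none');continue
        Q=P[m];print(k,m.sum(),*rect(Q),'z',np.round(np.percentile(Q[:,2],[5,50,95])*1000,1))
        if k in('ml','ms'):
            c=P[m&(z>.026)];print('   cigar',len(c),*rect(c))
        if k=='box':
            c=P[m&(p.min(-1)>130)];print('   cards',len(c),*rect(c),'z',np.percentile(c[:,2],[10,50,90]) if len(c) else 0)
        if k in('short','long'):
            c=P[m&(z>.016)];print('   top',len(c),*rect(c), c[:,:2].mean(0))
        if k in('pad','stamp'):
            c=P[m&(z>.086)];print('   top',len(c),*rect(c),np.median(c[:,2]));c=P[m&(z<.0085)];print('   pad',len(c),*rect(c),np.median(c[:,2]))
E
```

```text
scene table z [-0.0022, 0.0024, 0.0595]
short 282 [782.5  58.3] 991.3 115.0 61.2 z [ 3.9 17.5 23.9]
   top 165 [783.9  61.8] 984.0 111.6 61.3 [ 0.56766828 -0.33298082]
long 380 [ 535.8 -251.8] 154.7 19.2 -8.4 z [ 3.1 17.6 23.5]
   top 226 [ 538.8 -252.2] 148.3 19.2 -8.4 [ 0.53853567 -0.25163848]
ml 2795 [713.4 209.4] 778.4 215.2 65.8 z [ 7.9 17.5 32.4]
   cigar 407 [789.8 194.3] 734.5 130.0 50.9
ms 2554 [738.5 237.7] 711.2 173.1 36.8 z [ 8.2 17.4 32.1]
   cigar 353 [742.7 280.8] 657.5 77.3 39.6
pad 1104 [772.9 378.2] 476.1 106.3 23.0 z [ 2.  10.3 98.7]
   top 199 [787.3 398.4] 439.6 37.5 28.6 0.09711416206868861
   pad 491 [600.5 306.3] 90.4 81.3 89.2 0.005297220128754665
stamp 251 [770.2 389.9] 477.4 39.8 28.2 z [ 44.9  95.9 100.7]
   top 188 [777.9 413.8] 440.0 36.0 33.5 0.09708929913982844
   pad 10 [565.6 291.3] 38.6 10.4 67.0 0.003460898029775783
box 2413 [657.1 372.9] 675.4 159.1 11.9 z [38.5 46.8 61.4]
   cards 0 [0. 0.] 0.0 0.0 0.0 z 0
side table z [-0.002, 0.0005, 0.0031]
short 292 [362.7 146.9] 1137.3 107.9 -69.0 z [ 7.3 18.6 23.4]
   top 193 [364.9 147.8] 1137.3 102.8 -69.
[... 178 characters left out ...]
 938.9 218.1 -71.1 z [ 9.1 18.2 32.8]
   cigar 472 [386.8 287.3] 884.6 124.6 -58.5
ms 3354 [423.7 369.5] 762.6 178.6 -70.0 z [ 9.  18.2 32.7]
   cigar 492 [355.1 372. ] 704.2 109.5 -57.0
pad 1915 [449.3 489.7] 625.6 106.1 -50.4 z [ 3.2 10.7 98.4]
   top 286 [419.8 499.8] 576.1 38.4 -46.9 0.09738920082165892
   pad 846 [608.6 293.7] 111.4 80.3 -89.0 0.006099200643483849
stamp 411 [437.7 481.8] 626.7 41.1 -47.0 z [ 48.4  94.9 100.5]
   top 276 [419.6 499.5] 576.1 37.6 -46.9 0.09736254432365565
   pad 11 [634.8 263.9] 48.3 16.1 74.7 0.0006514319217600928
box 4530 [359.6 482.2] 502.8 149.8 -71.6 z [39.5 46.6 61.3]
   cards 1796 [344.  487.8] 482.2 123.8 -71.6 z [0.05745222 0.05938544 0.06137959]
```

```bash
cat > m.py <<'E'
from h import *
from scipy.spatial import cKDTree
def clean(Q,r=.13,k=6,d=.012):
    Q=Q[np.linalg.norm(Q[:,:2]-np.median(Q[:,:2],0),axis=1)<r]
    if len(Q)<k+1:return Q
    return Q[cKDTree(Q).query(Q,k)[0][:,-1]<d]
E
python3 - <<'E'
from m import *
S={'scene':dict(short=(246,202),long=(272,219),ml=(297,272),ms=(351,300),pad=(391,385),box=(455,337)),
   'side':dict(short=(323,192),long=(320,216),ml=(270,265),ms=(275,323),pad=(192,403),box=(288,430))}
Z=dict(short=(.009,.03),long=(.009,.03),ml=(.007,.04),ms=(.007,.04),box=(.03,.08),pad=(.003,.12))
for n in S:
    d=np.load(f'pics/{n}0.npy');P=cloud(n,d);p=cv2.imread(f'pics/{n}0.png').astype(int)
    z=P[...,2];print(n)
    def rep(t,m):
        Q=clean(P[m]);print('  ',t,len(Q),*rect(Q),'mean',np.round(Q[:,:2].mean(0)*1000,1),'z',round(float(np.median(Q[:,2])*1000),1)) if len(Q)>8 else print(t,'few')
    for k,s in S[n].items():
        lo,hi=Z[k];m=mask((z>lo)&(z<hi)&(d>0),s)
        if k in('ml','ms'):rep(k+' rim',m&(z>.0145)&(z<.022));rep(k+' cigar',m&(z>.027))
        if k=='box':rep('lid',m&(z>.041));rep('cards',m&(z>.0535))
        if k in('short','long'):rep(k,m&(z>.0165))
        if k=='pad':rep('pad',m&(z<.0085));rep('knob top',m&(z>.092));rep('foot',m&(z>.011)&(z<.017))
E
```

```text
scene
   short 155 [ 559.7 -348.6] 115.1 20.7 -10.5 mean [ 560.4 -348.8] z 19.8
   long 219 [ 538.9 -251.8] 148.3 18.0 -9.3 mean [ 539.4 -251.8] z 19.8
   ml rim 1548 [589.5 -71.9] 191.0 112.0 -6.5 mean [592.3 -70.2] z 17.9
   ml cigar 384 [593.2 -47. ] 148.7 24.1 -7.1 mean [595.4 -46.9] z 31.6
   ms rim 1416 [531.2  80.3] 160.7 109.8 5.9 mean [534.4  82.4] z 17.8
   ms cigar 330 [529.4 104.7] 116.7 20.9 6.5 mean [530.3 105.1] z 31.4
   pad 484 [602.5 306.5] 90.0 77.3 89.2 mean [609.9 317.7] z 5.3
   knob top 179 [608.8 300.1] 34.7 25.7 -87.9 mean [609.5 301.7] z 97.3
   foot 90 [617.8 302.9] 64.4 31.2 -65.9 mean [615.7 307.6] z 13.6
   lid 2136 [416.4 320.7] 131.2 107.3 82.3 mean [421.1 323.5] z 50.0
   cards 1026 [416.5 318.7] 93.6 65.8 82.1 mean [416.8 320.2] z 58.6
side
   short 188 [ 556.  -349.4] 111.7 21.3 -11.9 mean [ 554.4 -348.4] z 20.1
   long 270 [ 535.5 -252.3] 145.4 21.3 -9.1 mean [ 533.5 -252. ] z 19.8
   ml rim 1752 [588.  -72.8] 188.5 115.6 -6.9 mean [583.3 -69.1] z 18.3
   ml cigar 444 [591.5 -46.7] 148.6 25.2 -7.6 mean [589.6 -45.8] z 31.9
   ms rim 2008 [530.3  78.7] 156.4 115.1 5.9 mean [527.3  82.1] z 18.4
   ms cigar 466 [528.4 104.1] 117.4 22.2 6.7 mean [527.9 105.5] z 32.1
   pad 842 [602.6 296.1] 105.2 69.9 89.8 mean [593.8 314.8] z 6.1
   knob top 234 [606. 301.] 35.3 25.1 -90.0 mean [604.9 301.8] z 97.7
   foot 167 [607.1 302.2] 58.9 35.5 88.3 mean [600.3 309.2] z 14.1
   lid 4207 [412.8 320.2] 134.8 106.1 81.9 mean [412.4 326.4] z 47.5
   cards 1957 [416.2 318.5] 94.2 65.3 82.6 mean [415.6 321.1] z 59.3
```

```bash
cat > go.py <<'E'
# usage: go.py x y z(mm) theta(deg): row from measured pose, tool x at theta, tool z down
import sys
from h import *
x,y,z,t=map(float,sys.argv[1:5]);s=ctrl.get_state()
A=R.from_quat(s['tcp_rot']);B=R.from_euler('z',t,degrees=True)*R.from_euler('x',180,degrees=True)
e=s['eef_pos']
print('t',round(s['time'],2),'pos',np.round(e*1000,1),'th',np.round(np.degrees(np.arctan2(*A.as_matrix()[[1,0],0])),1),'F',np.round(s['contact_force'],1),'op',round(s['opening'],3),'ff',np.round(s['finger_force'],1))
print('row',np.round(A.inv().apply(np.array([x,y,z])/1000-e)*100,2),np.round((A.inv()*B).as_rotvec(),3))
E
python3 go.py 537 -252 100 -9.2
```

```text
t 0.1 pos [ 294.5 -606.6  204.4] th 25.9 F [-0.3  0.7  0.8] op 1.0 ff 0.0
row [ 37.29 -21.3   10.49] [-0.002  0.     0.612]
```

```bash
python3 -m crank '[[37.3,-21.3,5,0,0,0.61],[37.3,-21.3,8,0,0,0.61],[37.3,-21.3,10.5,0,0,0.61],[37.3,-21.3,10.5,0,0,0.61],[37.3,-21.3,10.5,0,0,0.61],[37.3,-21.3,10.5,0,0,0.61],[37.3,-21.3,10.5,0,0,0.61],[37.3,-21.3,10.5,0,0,0.61],[37.3,-21.3,10.5,0,0,0.61],[37.3,-21.3,10.5,0,0,0.61]]' 0.55 30; python3 go.py 537 -252 9 -9.2
```

```text
time: 1.1
eef_pos: [0.5377, -0.2475, 0.0978]
tcp_rot: [0.997, -0.076, -0.002, -0.002]
contact_force: [0.9, 0.0, -1.2]
opening: 0.547
finger_force: 0.0
t 1.1 pos [ 537.7 -247.5   97.8] th -8.7 F [ 0.9  0.  -1.2] op 0.547 ff 0.0
row [0.03 0.49 8.88] [-0.003  0.004  0.008]
```

```bash
python3 -m crank '[[0,0.4,4,0,0,0.01],[0,0.4,7,0,0,0.01],[0,0.4,8.8,0,0,0.01],[0,0.4,8.8,0,0,0.01],[0,0.4,8.8,0,0,0.01]]' ; python3 go.py 537 -252 9 -9.2
```

```text
time: 1.6
eef_pos: [0.5365, -0.2574, 0.0128]
tcp_rot: [0.996, -0.084, -0.0, 0.0]
contact_force: [0.2, 0.2, 0.7]
opening: 0.548
finger_force: 0.0
t 1.6 pos [ 536.5 -257.4   12.8] th -9.7 F [0.2 0.2 0.7] op 0.548 ff 0.0
row [-0.04 -0.54  0.38] [ 0.     0.    -0.008]
```

```bash
python3 -m crank '[[0,0,0,0,0,0],[0,0,0,0,0,0],[0,0,0,0,0,0],[0,0,0,0,0,0],[0,0,0,0,0,0],[0,0,0,0,0,0]]' 0.05 30; python3 go.py 586 -98.3 80 -6.8
```

```text
time: 2.2
eef_pos: [0.5367, -0.2567, 0.0127]
tcp_rot: [0.996, -0.084, 0.0, 0.0]
contact_force: [-0.5, -0.9, -0.2]
opening: 0.048
finger_force: 0.0
t 2.2 pos [ 536.7 -256.7   12.7] th -9.6 F [-0.5 -0.9 -0.2] op 0.048 ff 0.0
row [  2.21 -16.44  -6.73] [ 0.    -0.    -0.049]
```

Run:
```python
from plant import ctrl
import cv2,numpy as np
i=ctrl.camera_info('wrist');print(i['K'],i['origin'],i['orientation'])
p,d=ctrl.read_camera('wrist');q,e=ctrl.read_camera('scene')
cv2.imwrite('pics/w1.png',np.hstack([cv2.resize(p,(400,300)),cv2.resize(q[140:290,160:360],(400,300))]))
```

```text
[[371.64829954   0.         316.49056148]
 [  0.         371.64829954 241.01919035]
 [  0.           0.           1.        ]] [ 0.60927168 -0.26808522  0.1808557 ] [-0.63812611  0.75600751  0.11159348 -0.09377957]
```

View pics/w1.png

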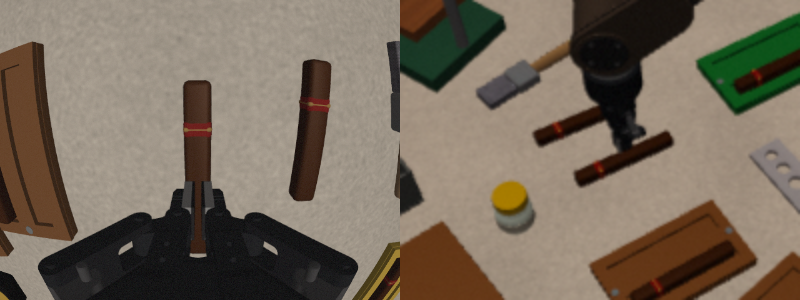

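The wrist view (left) shows the long cigar undisturbed below fully closed fingers, at (197,170): the fingers closed above it. I'll reopen and go lower.

```bash
python3 -m crank '[[0,0,0,0,0,0],[0,-0.2,0,0,0,0],[0,-0.4,0.4,0,0,0],[0,-0.4,0.8,0,0,0],[0,-0.4,0.8,0,0,0],[0,-0.4,0.8,0,0,0]]' 0.45 30; python3 go.py 537 -252 4 -9.2
```

```text
time: 2.9
eef_pos: [0.5371, -0.2526, 0.0042]
tcp_rot: [0.996, -0.084, -0.0, -0.0]
contact_force: [-0.6, -0.1, -0.0]
opening: 0.453
finger_force: 0.0
t 2.9 pos [ 537.1 -252.6    4.2] th -9.6 F [-0.6 -0.1 -0. ] op 0.453 ff 0.0
row [-0.02 -0.06  0.02] [-0.     0.001 -0.008]
```

```bash
python3 -m crank '[[0,0,0,0,0,0],[0,0,0,0,0,0],[0,0,0,0,0,0],[0,0,0,0,0,0],[0,0,0,0,0,0]]' 0.05 30; python3 go.py 586 -98.3 80 -6.8
```

```text
time: 3.4
eef_pos: [0.5374, -0.2528, 0.0047]
tcp_rot: [0.996, -0.084, 0.0, 0.0]
contact_force: [0.1, 0.7, -0.2]
opening: 0.052
finger_force: 0.0
t 3.4 pos [ 537.4 -252.8    4.7] th -9.6 F [ 0.1  0.7 -0.2] op 0.052 ff 0.0
row [  2.21 -16.05  -7.53] [ 0.   -0.   -0.05]
```

Run:
```python
from m import *
i=ctrl.camera_info('wrist')
p,d=ctrl.read_camera('wrist');q,e=ctrl.read_camera('side')
K=i['K'];v,u=np.mgrid[:480,:640];x,y=u-K[0][2],v-K[1][2];r=np.hypot(x,y);th=r/K[0][0]
ray=np.stack([np.sin(th)*x/r,np.sin(th)*y/r,np.cos(th)],-1);P=(ray*(d/np.cos(th))[...,None])@R.from_quat(i['orientation']).as_matrix().T+i['origin']
print('cigar far end z',np.median(P[180:240,305:325,2]),'table',np.median(P[100:130,380:420,2]))
print('column 314:',[(k,np.round(P[k,314]*1000).tolist()) for k in range(120,420,20)])
print('finger 300:',[(k,np.round(P[k,300]*1000).tolist()) for k in range(280,420,20)])
P=cloud('side',e)
cv2.imwrite('pics/w2.png',np.hstack([p[200:440,200:440].repeat(2,0).repeat(2,1)[:,40:440],cv2.resize(q[150:270,250:350],(400,480))]))
```

```text
cigar far end z 0.019744447599295126 table -0.0002280285981219321
column 314: [(120, [616.0, -264.0, -1.0]), (140, [607.0, -263.0, 21.0]), (160, [599.0, -261.0, 20.0]), (180, [591.0, -260.0, 20.0]), (200, [582.0, -258.0, 20.0]), (220, [574.0, -257.0, 20.0]), (240, [565.0, -255.0, 19.0]), (260, [556.0, -254.0, 20.0]), (280, [547.0, -252.0, 21.0]), (300, [537.0, -251.0, 20.0]), (320, [526.0, -249.0, 19.0]), (340, [515.0, -247.0, 19.0]), (360, [504.0, -245.0, 20.0]), (380, [491.0, -243.0, 20.0]), (400, [478.0, -240.0, 20.0])]
finger 300: [(280, [540.0, -244.0, -0.0]), (300, [549.0, -247.0, 43.0]), (320, [549.0, -248.0, 59.0]), (340, [550.0, -249.0, 74.0]), (360, [549.0, -249.0, 84.0]), (380, [537.0, -246.0, 78.0]), (400, [531.0, -245.0, 81.0])]
```

View pics/w2.png

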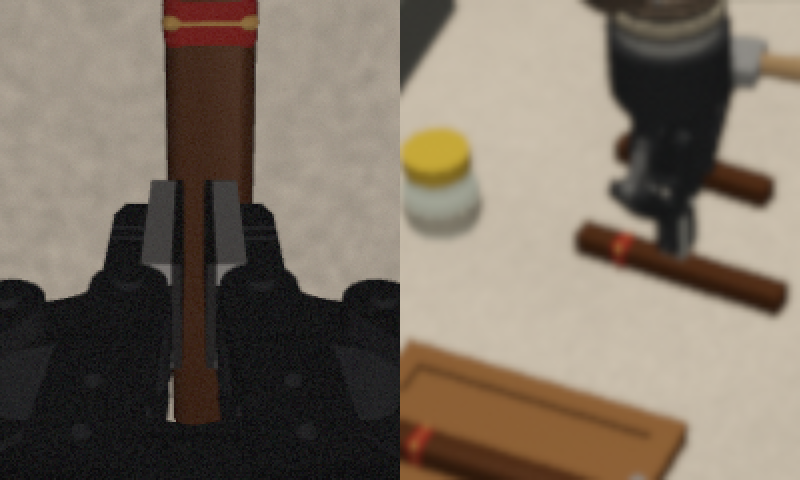

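The wrist crop shows the pads closed to a narrow gap above the cigar, at (185,300). In the side crop the fingertip stands on the cigar at (675,245). I need the real fingertip height.

Run:
```python
from m import *
i=ctrl.camera_info('wrist');s=ctrl.get_state();print(s['eef_pos'],s['opening'],s['finger_force'],s['joint_efforts'],s['wrist_torque'])
p,d=ctrl.read_camera('wrist')
K=i['K'];v,u=np.mgrid[:480,:640];x,y=u-K[0][2],v-K[1][2];r=np.hypot(x,y);th=r/K[0][0]
ray=np.stack([np.sin(th)*x/r,np.sin(th)*y/r,np.cos(th)],-1);P=(ray*(d/np.cos(th))[...,None])@R.from_quat(i['orientation']).as_matrix().T+i['origin']
A=R.from_quat(s['tcp_rot']);L=A.inv().apply((P-s['eef_pos']).reshape(-1,3)).reshape(P.shape)*1000
for c in (285,290,296,302,306,310,314,318,322,328,334,340):print(c,[np.round(L[k,c]).astype(int).tolist() for k in range(286,345,8)])
print('zero depth frac',(d==0).mean())
```

```text
[ 0.53733665 -0.25280576  0.00467249] 0.04871679319317695 0.0 [-1.54752524e-03 -3.71798801e+01 -2.33378792e+01  2.12115543e-05
  3.31171429e-05 -9.96291220e-06] [ 0.02303486 -0.01703827  0.00271263]
285 [[-2, -17, 4], [-7, -17, 5], [6, -14, -32], [7, -13, -39], [7, -13, -47], [7, -12, -52], [14, -11, -69], [12, -11, -72]]
290 [[-3, -15, 7], [-7, -15, 5], [6, -12, -32], [7, -11, -40], [6, -11, -45], [7, -10, -52], [13, -9, -69], [12, -9, -71]]
296 [[-3, -12, 5], [11, -9, -35], [10, -9, -40], [11, -9, -47], [11, -8, -54], [10, -8, -58], [12, -8, -66], [12, -7, -70]]
302 [[-2, -8, 5], [11, -7, -33], [11, -7, -41], [11, -6, -48], [10, -6, -53], [11, -6, -60], [9, -6, -62], [12, -5, -71]]
306 [[6, -6, -14], [73, -1, -168], [11, -5, -40], [11, -5, -48], [11, -5, -53], [11, -5, -60], [10, -4, -63], [7, -5, -63]]
310 [[6, -4, -14], [11, -4, -33], [11, -4, -40], [11, -3, -47], [9, -3, -51], [7, -3, -52], [4, -3, -52], [7, -3, -62]]
314 [[7, -2, -16], [2, -2, -15], [-2, -2, -15], [-6, -2, -14], [-10, -2, -15], [-14, -2, -15], [-19, -2, -14], [-23, -2, -15]]
318 [[6, 0, -15], [2, 0, -15], [-2, 0, -15], [-6, 0, -15], [-10, 0, -16], [-14, 0, -15], [-19, 0, -15], [-24, 0, -15]]
322 [[6, 1, -15], [10, 1, -33], [11, 1, -40], [11, 1, -47], [9, 1, -50], [6, 1, -51], [4, 1, -53], [0, 1, -52]]
328 [[7, 4, -16], [11, 4, -33], [11, 3, -40], [11, 3, -47], [10, 3, -52], [11, 3, -59], [9, 3, -62], [6, 3, -62]]
334 [[7, 7, -16], [11, 6, -34], [11, 6, -40], [11, 5, -48], [11, 5, -53], [11, 5, -59], [10, 5, -62], [12, 4, -71]]
340 [[6, 9, -15], [2, 10, -15], [7, 8, -33], [11, 8, -48], [11, 7, -53], [11, 7, -59], [12, 6, -66], [11, 6, -70]]
zero depth frac 0.0037955729166666667
```

The depth puts the pad ends about 30 mm behind the reported TCP, which fits the fingers closing above the cigar with no contact. I'll lower in steps with the fingers open, watching the force.

```bash
python3 -m crank '[[0,0,0,0,0,0],[0,0,0,0,0,0],[0,0,0.5,0,0,0],[0,0,1,0,0,0],[0,0,1.5,0,0,0],[0,0,1.5,0,0,0]]' 0.45 30;  python3 - <<'E'
from m import *
i=ctrl.camera_info('wrist');s=ctrl.get_state();print(s['eef_pos'],s['opening'],s['finger_force'],s['qpos'])
p,d=ctrl.read_camera('wrist')
K=i['K'];v,u=np.mgrid[:480,:640];x,y=u-K[0][2],v-K[1][2];r=np.hypot(x,y);th=r/K[0][0]
ray=np.stack([np.sin(th)*x/r,np.sin(th)*y/r,np.cos(th)],-1);P=(ray*(d/np.cos(th))[...,None])@R.from_quat(i['orientation']).as_matrix().T+i['origin']
L=R.from_quat(s['tcp_rot']).inv().apply((P-s['eef_pos']).reshape(-1,3)).reshape(P.shape)*1000
print('table',np.median(P[100:130,380:420,2]),'cigar',np.median(P[180:240,305:325,2]))
F=L[(P[...,2]>.026)&(abs(L[...,0])<14)&(abs(L[...,1])<45)&(d>0)];print(len(F),'finger tool z max',np.percentile(F[:,2],[50,90,97,99.5]))
cv2.imwrite('pics/w3.png',p)
E
```

```text
time: 4.15
eef_pos: [0.5365, -0.2522, -0.0118]
tcp_rot: [0.996, -0.084, -0.001, -0.001]
contact_force: [0.5, -0.9, 0.6]
opening: 0.451
finger_force: 0.0
[ 0.53646679 -0.2521849  -0.01175907] 0.4514714680033923 0.0 [-6.10473245e-01  3.79023185e-01  1.90134912e+00 -9.75373176e-06
  8.63694065e-01  1.12851994e+00]
table -0.0002418144586855131 cigar 0.01978981286605236
24417 finger tool z max [-87.90614558 -57.90193389 -44.35423381 -38.94573433]
```

View pics/w3.png

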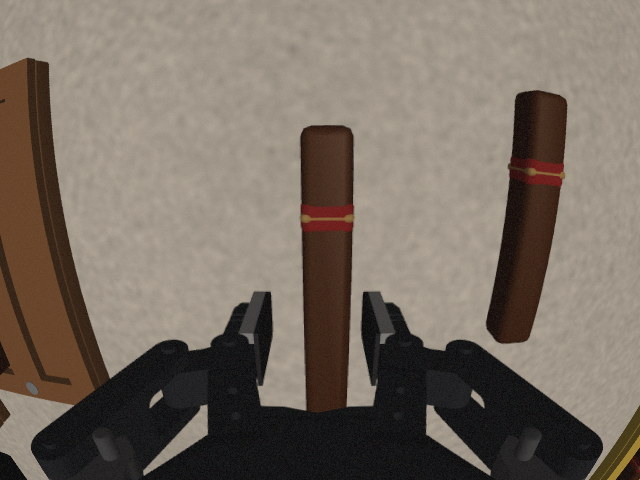

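The wrist view shows the open fingers straddling the cigar, pads at (258,337) and (377,337) with the cigar between at x=326, still above it. The real tips sit about 31 mm (shut) to 38 mm (half open) behind the reported TCP. I'll go 15 mm further down and close.

```bash
python3 -m crank '[[0,0,0.5,0,0,0],[0,0,1,0,0,0],[0,0,1.5,0,0,0],[0,0,1.5,0,0,0]]' 0.45 30; python3 -m crank '[[0,0,0,0,0,0],[0,0,0,0,0,0],[0,0,0,0,0,0],[0,0,0,0,0,0],[0,0,0,0,0,0]]' 0.05 30; python3 go.py 586 -98.3 40 -6.8
```

```text
time: 4.6
eef_pos: [0.5366, -0.2523, -0.0265]
tcp_rot: [0.996, -0.084, -0.001, -0.0]
contact_force: [0.5, 1.3, -0.7]
opening: 0.451
finger_force: 0.0
time: 5.1
eef_pos: [0.5373, -0.2527, -0.0254]
tcp_rot: [0.996, -0.084, -0.0, -0.0]
contact_force: [1.0, -0.8, 0.1]
opening: 0.224
finger_force: 30.3
t 5.1 pos [ 537.3 -252.7  -25.4] th -9.6 F [ 1.  -0.8  0.1] op 0.224 ff 30.3
row [  2.22 -16.04  -6.54] [-0.     0.    -0.049]
```

Gripped (opening 0.224, 30 N). Lift and carry it over the groove.

```bash
python3 -m crank '[[0,0,-3,0,0,0],[0,0,-6,0,0,0],[2.2,-5,-6.5,0,0,-0.05],[2.2,-10,-6.5,0,0,-0.05],[2.2,-14,-6.5,0,0,-0.05],[2.2,-16,-6.5,0,0,-0.05],[2.2,-16,-6.5,0,0,-0.05],[2.2,-16,-6.5,0,0,-0.05]]'
cat > cig.py <<'E'
# measured pose of held cigar (top face band of heights, mm) near xy, vs mould estimates
import sys
from m import *
zlo,zhi,cx,cy=map(float,sys.argv[1:5])
for n in('scene','side'):
    p,d=ctrl.read_camera(n);P=cloud(n,d);z=P[...,2]*1000
    dark=(p.astype(int).max(-1)<95)
    g=(p[...,2].astype(int)-p[...,0])>12
    m=(z>zlo)&(z<zhi)&(np.hypot(P[...,0]*1000-cx,P[...,1]*1000-cy)<95)&g&(d>0)
    Q=clean(P[m]);print(n,len(Q),*rect(Q),'z',np.round(np.median(Q[:,2])*1000,1)) if len(Q)>10 else print(n,'few')
E
python3 cig.py 52 75 586 -98; python3 go.py 586 -98.3 -5 -6.8
```

```text
time: 5.9
eef_pos: [0.5858, -0.0987, 0.0396]
tcp_rot: [0.998, -0.058, 0.0, 0.0]
contact_force: [0.4, 0.0, -0.1]
opening: 0.229
finger_force: 30.3
scene 58 [588.7 -84.9] 148.7 16.5 -8.3 z 71.7
side 113 [587.  -86.2] 147.6 17.2 -4.2 z 71.7
t 6.0 pos [585.8 -99.8  39.7] th -6.8 F [-0.1 -0.6 -0.3] op 0.221 ff 30.3
row [ 0.   -0.16  4.47] [ 0.    -0.    -0.001]
```

```bash
python3 cig.py 79 92 586 -98
```

```text
scene 304 [ 587.9 -100.8] 148.4 28.0 -6.0 z 84.4
side 306 [ 586.4 -101.6] 150.6 29.8 -7.2 z 84.5
```

```bash
python3 -m crank '[[-0.1,-0.15,2,0,0,0],[-0.1,-0.15,3.5,0,0,0],[-0.1,-0.15,4.2,0,0,0],[-0.1,-0.15,4.6,0,0,0],[-0.1,-0.15,5.0,0,0,0],[-0.1,-0.15,5.15,0,0,0],[-0.1,-0.15,5.15,0,0,0]]';python3 go.py 586 -98.3 -13 -6.8
```

```text
time: 6.8
eef_pos: [0.584, -0.0973, -0.0076]
tcp_rot: [0.998, -0.058, -0.003, -0.0]
contact_force: [-13.7, 3.0, 22.8]
opening: 0.225
finger_force: 44.1
t 6.8 pos [584.  -97.3  -7.6] th -6.7 F [-13.7   3.   22.8] op 0.225 ff 44.1
row [0.21 0.07 0.54] [-0.     0.006  0.002]
```

Contact at rim height (23 N), so it isn't in the groove yet. Back off a little and look.

```bash
python3 -m crank '[[0,0,-0.5,0,0,0],[0,0,-1.0,0,0,0],[0,0,-1.0,0,0,0],[0,0,-1.0,0,0,0]]';python3 go.py 586 -98.3 -13 -6.8
python3 - <<'E'
from m import *
i=ctrl.camera_info('wrist');s=ctrl.get_state()
p,d=ctrl.read_camera('wrist')
K=i['K'];v,u=np.mgrid[:480,:640];x,y=u-K[0][2],v-K[1][2];r=np.hypot(x,y);th=r/K[0][0]
ray=np.stack([np.sin(th)*x/r,np.sin(th)*y/r,np.cos(th)],-1);P=(ray*(d/np.cos(th))[...,None])@R.from_quat(i['orientation']).as_matrix().T+i['origin']
np.save('pics/w4P.npy',P);cv2.imwrite('pics/w4.png',p)
q,_=ctrl.read_camera('scene');c=q[225:315,240:350]
cv2.imwrite('pics/w4b.png',np.hstack([cv2.resize(p,(400,300)),cv2.resize(c,(400,300))]))
z=P[...,2]
m=mask((z>.0145)&(z<.0215)&(d>0),(200,150));Q=clean(P[m]);print('rim',len(Q),*rect(Q))
for c in (300,326,345):print(c,[(k,np.round(P[k,c]*1000).astype(int).tolist()) for k in range(60,180,8)])
E
```

```text
time: 7.2
eef_pos: [0.5851, -0.0972, -0.002]
tcp_rot: [0.998, -0.059, 0.0, -0.0]
contact_force: [-0.7, -0.6, -0.3]
opening: 0.231
finger_force: 30.3
t 7.2 pos [585.1 -97.2  -2. ] th -6.8 F [-0.7 -0.6 -0.3] op 0.231 ff 30.3
row [0.11 0.1  1.1 ] [-0. -0.  0.]
rim 0 [0. 0.] 0.0 0.0 0.0
300 [(60, [692, -102, 0]), (68, [688, -101, -1]), (76, [682, -101, 17]), (84, [678, -101, 18]), (92, [675, -100, 19]), (100, [672, -100, 18]), (108, [669, -100, 17]), (116, [666, -99, 13]), (124, [662, -99, 12]), (132, [659, -99, 42]), (140, [656, -99, 44]), (148, [654, -99, 42]), (156, [651, -99, 43]), (164, [648, -98, 43]), (172, [646, -98, 44])]
326 [(60, [690, -113, -1]), (68, [686, -112, 0]), (76, [680, -111, 18]), (84, [677, -111, 18]), (92, [674, -110, 18]), (100, [671, -110, 18]), (108, [667, -110, 17]), (116, [664, -110, 11]), (124, [661, -109, 12]), (132, [658, -108, 41]), (140, [655, -108, 44]), (148, [653, -107, 43]), (156, [650, -107, 43]), (164, [647, -107, 43]), (172, [645, -106, 44])]
345 [(60, [690, -121, -2]), (68, [686, -121, -2]), (76, [679, -119, 18]), (84, [676, -118, 18]), (92, [673, -118, 18]), (100, [670, -117, 18]), (108, [667, -117, 19]), (116, [664, -117, 13]), (124, [660, -117, 12]), (132, [657, -117, 11]), (140, [655, -114, 41]), (148, [652, -114, 39]), (156, [649, -114, 39]), (164, [646, -113, 40]), (172, [644, -113, 39])]
  return _methods._mean(a, axis=axis, dtype=dtype,
  ret = um.true_divide(
```

View pics/w4b.png

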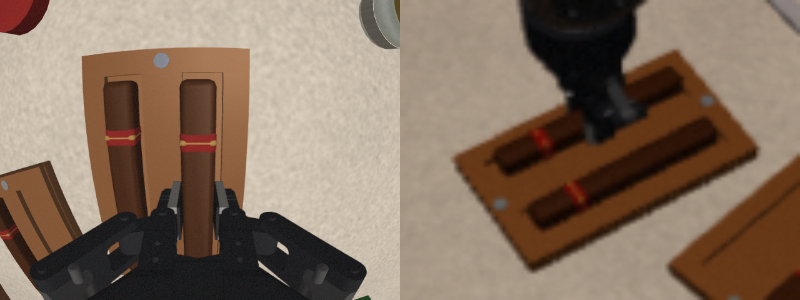

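The wrist view (left) shows the held cigar at (198,170) above the free groove. The groove's far end is at (202,73) and the gap there is about 9 mm, so the cigar sits 4–5 mm too far back and its near end rides on the rim. I'll check the lateral fit from the saved cloud.

Run:
```python
import numpy as np
P=np.load('pics/w4P.npy')*1000
for r in (114,118,122,126):print(r,[(c,*np.round(P[r,c,1:]).astype(int)) for c in range(284,366,4)])
for r in (160,190,220):print(r,round(P[r,326,0]),[(c,*np.round(P[r,c,1:]).astype(int)) for c in range(280,366,5)])
```

```text
114 [(284, np.int64(-93), np.int64(18)), (288, np.int64(-95), np.int64(18)), (292, np.int64(-96), np.int64(18)), (296, np.int64(-98), np.int64(17)), (300, np.int64(-99), np.int64(18)), (304, np.int64(-101), np.int64(18)), (308, np.int64(-102), np.int64(17)), (312, np.int64(-104), np.int64(18)), (316, np.int64(-106), np.int64(17)), (320, np.int64(-107), np.int64(18)), (324, np.int64(-109), np.int64(18)), (328, np.int64(-110), np.int64(17)), (332, np.int64(-112), np.int64(17)), (336, np.int64(-113), np.int64(18)), (340, np.int64(-115), np.int64(18)), (344, np.int64(-116), np.int64(18)), (348, np.int64(-118), np.int64(18)), (352, np.int64(-120), np.int64(18)), (356, np.int64(-121), np.int64(19)), (360, np.int64(-123), np.int64(16)), (364, np.int64(-124), np.int64(18))]
118 [(284, np.int64(-93), np.int64(17)), (288, np.int64(-94), np.int64(18)), (292, np.int64(-96), np.int64(13)), (296, np.int64(-97), np.int64(12)), (300, np.int64(-99), np.int64(11)), (304, np.int64(-100), np.int64(12)), (308, np.int64(-102), np.int64(12)), (312, np.int64(-104), np.int64(12)), (316, np.int64(-105), np.in
[... 3315 characters left out ...]
, np.int64(-122), np.int64(18))]
220 629 [(280, np.int64(-86), np.int64(18)), (285, np.int64(-88), np.int64(18)), (290, np.int64(-92), np.int64(42)), (295, np.int64(-94), np.int64(43)), (300, np.int64(-96), np.int64(42)), (305, np.int64(-98), np.int64(45)), (310, np.int64(-99), np.int64(44)), (315, np.int64(-101), np.int64(43)), (320, np.int64(-103), np.int64(44)), (325, np.int64(-104), np.int64(43)), (330, np.int64(-106), np.int64(43)), (335, np.int64(-108), np.int64(43)), (340, np.int64(-109), np.int64(44)), (345, np.int64(-111), np.int64(40)), (350, np.int64(-115), np.int64(11)), (355, np.int64(-117), np.int64(13)), (360, np.int64(-118), np.int64(17)), (365, np.int64(-121), np.int64(17))]
```

```bash
python3 -m crank '[[0.2,0.24,0,0,0,0],[0.2,0.24,0.3,0,0,0],[0.2,0.24,0.6,0,0,0],[0.2,0.24,0.8,0,0,0],[0.2,0.24,1.0,0,0,0],[0.2,0.24,1.1,0,0,0],[0.2,0.24,1.1,0,0,0]]';python3 go.py 586 -98.3 -13 -6.8
```

```text
time: 8.0
eef_pos: [0.5869, -0.0999, -0.0076]
tcp_rot: [0.998, -0.059, -0.002, -0.0]
contact_force: [-14.1, 2.3, 28.4]
opening: 0.228
finger_force: 46.6
t 8.0 pos [586.9 -99.9  -7.6] th -6.7 F [-14.1   2.3  28.4] op 0.228 ff 46.6
row [-0.11 -0.15  0.54] [0.    0.004 0.001]
```

```bash
cat > wr.py <<'E'
from m import *
def wcloud():
    i=ctrl.camera_info('wrist');s=ctrl.get_state();p,d=ctrl.read_camera('wrist')
    K=i['K'];v,u=np.mgrid[:480,:640];x,y=u-K[0][2],v-K[1][2];r=np.hypot(x,y);th=r/K[0][0]
    ray=np.stack([np.sin(th)*x/r,np.sin(th)*y/r,np.cos(th)],-1);P=(ray*(d/np.cos(th))[...,None])@R.from_quat(i['orientation']).as_matrix().T+i['origin']
    P[d==0]=np.nan;L=R.from_quat(s['tcp_rot']).inv().apply((P-s['eef_pos']).reshape(-1,3)).reshape(P.shape)*1000
    return s,p,P*1000,L
E
python3 - <<'E'
from wr import *
s,p,P,L=wcloud();print(np.round(s['wrist_torque'],2),s['eef_pos'])
for r in range(110,300,15):print(r,round(P[r,326,0]),[(int(round(P[r,c,1])),int(round(P[r,c,2]))) for c in range(284,366,5)])
for n in('scene','side'):
    q,d=ctrl.read_camera(n);Q=cloud(n,d)*1000
    t=R.from_euler('z',6.8,degrees=True).apply((Q-[587,-100,0]).reshape(-1,3)).reshape(Q.shape)
    for a in range(-100,101,10):
        m=(abs(t[...,0]-a)<4)&(abs(t[...,1])<5)&(d>0)
        if m.sum()>2:print(n,a,m.sum(),np.round(np.percentile(t[m][:,2],[20,50,80])))
E
```

```text
[0.53 2.25 0.01] [ 0.58690962 -0.09992705 -0.00760666]
110 668 [(-96, 18), (-98, 18), (-100, 18), (-102, 17), (-104, 19), (-106, 18), (-108, 19), (-109, 19), (-111, 18), (-113, 19), (-115, 17), (-117, 17), (-119, 19), (-121, 17), (-123, 18), (-125, 18), (-126, 18)]
125 663 [(-95, 15), (-97, 11), (-99, 12), (-101, 13), (-103, 12), (-105, 12), (-107, 11), (-109, 12), (-111, 12), (-113, 12), (-115, 12), (-117, 12), (-119, 12), (-121, 11), (-122, 17), (-124, 17), (-126, 19)]
140 657 [(-95, 16), (-98, 35), (-100, 37), (-102, 37), (-103, 38), (-105, 37), (-106, 38), (-108, 37), (-110, 36), (-111, 37), (-113, 37), (-115, 37), (-116, 35), (-120, 12), (-121, 18), (-123, 17), (-125, 19)]
155 652 [(-94, 18), (-98, 35), (-99, 36), (-101, 36), (-103, 37), (-104, 37), (-106, 37), (-108, 38), (-109, 36), (-111, 37), (-112, 37), (-114, 36), (-116, 35), (-119, 12), (-121, 17), (-123, 19), (-125, 18)]Traceback (most recent call last):
  File "<stdin>", line 3, in <module>
ValueError: cannot convert float NaN to integer
```

```bash
python3 -m crank '[[0,0,-0.5,0,0,0],[0,0,-0.8,0,0,0],[0,0,-0.8,0,0,0]]'
python3 - <<'E'
from wr import *
out=[]
for n,lim in(('scene',0),('side',0)):
    q,d=ctrl.read_camera(n);Q=cloud(n,d)*1000
    t=R.from_euler('z',6.8,degrees=True).apply((Q-[587,-100,0]).reshape(-1,3)).reshape(Q.shape)
    for a in list(range(-100,-55,4))+list(range(60,101,4)):
        m=(abs(t[...,0]-a)<2)&(abs(t[...,1])<6)&(d>0)
        if m.sum()>2:print(n,a,m.sum(),np.round(np.percentile(t[m][:,2],[20,50,80])))
    u,v=(285,270) if n=='scene' else (280,262)
    out.append(cv2.resize(q[v-35:v+40,u-50:u+50],(400,300),interpolation=cv2.INTER_CUBIC))
cv2.imwrite('pics/n5.png',np.hstack(out))
E
```

```text
time: 8.35
eef_pos: [0.5867, -0.0997, -0.005]
tcp_rot: [0.998, -0.059, 0.0, 0.0]
contact_force: [-0.9, -0.1, -0.5]
opening: 0.225
finger_force: 30.3
scene -100 9 [404. 407. 410.]
scene -96 10 [323. 404. 405.]
scene -92 14 [ 19. 396. 401.]
scene -88 13 [ 20. 394. 397.]
scene -84 12 [ 19. 205. 391.]
scene -80 15 [ 14. 381. 387.]
scene -76 3 [384. 385. 385.]
scene -72 13 [ 38. 375. 381.]
scene -68 13 [ 40. 376. 378.]
scene -64 10 [ 42. 370. 376.]
scene -60 10 [ 41. 204. 369.]
scene -56 17 [ 39.  44. 366.]
scene 60 6 [40. 42. 44.]
scene 64 9 [26. 40. 42.]
scene 68 7 [17. 40. 42.]
scene 72 9 [27. 39. 40.]
scene 76 10 [12. 15. 33.]
scene 80 6 [16. 17. 19.]
scene 84 5 [13. 16. 17.]
scene 88 7 [17. 18. 19.]
scene 92 5 [14. 18. 19.]
scene 96 12 [-0.  2. 14.]
scene 100 5 [-4. -2.  1.]
side -100 9 [-1.  0.  2.]
side -96 14 [ 3.  8. 15.]
side -92 8 [17. 18. 20.]
side -88 7 [18. 19. 20.]
side -84 5 [18. 19. 20.]
side -80 6 [18. 19. 19.]
side -76 8 [14. 30. 37.]
side -72 18 [13. 29. 40.]
side -68 12 [13. 38. 41.]
side -64 8 [14. 39. 40.]
side -60 8 [39. 41. 41.]
side -56 8 [14. 39. 41.]
side 60 11 [37. 41. 42.]
side 64 7 [19. 41. 42.]
side 68 8 [12. 39. 42.]
side 72 5 [31. 38. 40.]
side 76 3 [13. 14. 28.]
side 80 4 [11. 15. 18.]
side 84 5 [18. 20. 20.]
side 88 6 [17. 17. 20.]
side 92 7 [18. 19. 20.]
```

View pics/n5.png

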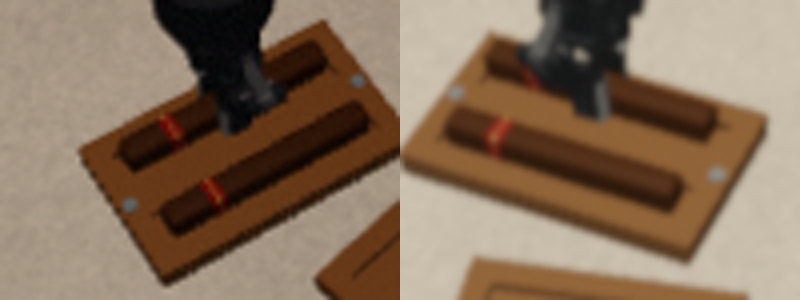

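Both crops show the cigar centred over its groove, at (265,75) left and (650,100) right. So the stop at rim height was the fingertips, which are flush with the cigar's underside, not a misalignment. I'll release just above the rim so it drops into the groove.

```bash
python3 -m crank '[[0,0,0.1,0,0,0],[0,0,0.2,0,0,0],[0,0,0.2,0,0,0]]'; python3 -m crank '[[0,0,0,0,0,0],[0,0,0,0,0,0],[0,0,0,0,0,0],[0,0,-2,0,0,0],[0,0,-5,0,0,0],[0,0,-7,0,0,0],[0,0,-7,0,0,0]]' 0.42; python3 cig.py 25 45 586 -98
python3 - <<'E'
from wr import *
s,p,P,L=wcloud()
m=(np.hypot(P[...,0]-586,P[...,1]+98)<90)&(P[...,2]>27)&(P[...,2]<45)&(P[...,1]<-72-(P[...,0]-589)*.119)
Q=clean(P[m]/1000);print(len(Q),*rect(Q),np.percentile(Q[:,2],[5,50,95]))
E
python3 go.py 557.5 -349 60 -11
```

```text
time: 8.75
eef_pos: [0.5865, -0.0997, -0.0073]
tcp_rot: [0.998, -0.059, -0.0, -0.0]
contact_force: [0.4, -0.1, -0.3]
opening: 0.227
finger_force: 30.4
time: 9.45
eef_pos: [0.5895, -0.1006, 0.067]
tcp_rot: [0.998, -0.059, 0.004, 0.001]
contact_force: [-0.2, -0.9, -0.6]
opening: 0.417
finger_force: 0.0
scene 823 [591.1 -72.9] 150.5 74.9 -6.8 z 31.3
side 954 [589.8 -75.5] 152.4 80.0 -7.0 z 31.7
8125 [587.9 -98.7] 148.5 20.9 -6.6 [0.02901701 0.03144639 0.03267064]
t 9.6 pos [585.8 -99.4  61.9] th -6.8 F [-0.7  0.1 -0.6] op 0.419 ff 0.0
row [ 0.13 25.12  0.18] [-0.     0.002  0.074]
```

Seated: top at 31.4 mm, level with the finished cigar. Now the short one, gripped higher.

```bash
python3 -m crank '[[0.1,5,0,0,0,0.07],[0.1,10,0,0,0,0.07],[0.1,15,0,0,0,0.07],[0.1,20,0,0,0,0.07],[0.1,23,0.5,0,0,0.07],[0.1,25,1,0,0,0.07],[0.1,25,2,0,0,0.07],[0.1,25,2,0,0,0.07]]'
python3 - <<'E'
from wr import *
s,p,P,L=wcloud()
m=(np.hypot(P[...,0]-557,P[...,1]+349)<80)&(P[...,2]>16)&(P[...,2]<24)
Q=clean(P[m]/1000);print(len(Q),*rect(Q))
E
python3 go.py 557.5 -349 -17.5 -11
```

```text
time: 10.4
eef_pos: [0.5565, -0.3458, 0.0395]
tcp_rot: [0.996, -0.094, -0.003, -0.002]
contact_force: [-0.1, 0.8, -0.4]
opening: 0.417
finger_force: 0.0
6983 [ 558.4 -353.2] 116.9 20.0 -10.8
t 10.45 pos [ 557.1 -345.6   40.5] th -10.7 F [-0.6  0.5 -0. ] op 0.421 ff 0.0
row [0.12 0.35 5.8 ] [-0.003  0.004  0.005]
```

```bash
python3 -m crank '[[0.1,0.2,2,0,0,0],[0.1,0.2,4,0,0,0],[0.1,0.2,5.4,0,0,0],[0.1,0.2,5.8,0,0,0],[0.1,0.2,5.8,0,0,0]]'; python3 -m crank '[[0,0,0,0,0,0],[0,0,0,0,0,0],[0,0,0,0,0,0],[0,0,0,0,0,0],[0,0,0,0,0,0]]' 0.05 30; python3 go.py 534 53.3 45 6.1
```

```text
time: 10.95
eef_pos: [0.5587, -0.349, -0.0156]
tcp_rot: [0.996, -0.093, -0.001, -0.001]
contact_force: [-0.6, -0.6, -0.0]
opening: 0.421
finger_force: 0.0
time: 11.45
eef_pos: [0.5595, -0.3508, -0.0136]
tcp_rot: [0.996, -0.094, 0.001, 0.0]
contact_force: [-0.3, 1.2, 3.8]
opening: 0.224
finger_force: 31.8
t 11.45 pos [ 559.5 -350.8  -13.6] th -10.8 F [-0.3  1.2  3.8] op 0.224 ff 31.8
row [-10.07 -39.21  -5.91] [ 0.001 -0.002 -0.295]
```

```bash
python3 -m crank '[[0,0,-3,0,0,0],[0,-2,-6,0,0,0],[-2,-7,-6,0,0,-0.1],[-3,-12,-6,0,0,-0.2],[-4,-17,-6,0,0,-0.3],[-6,-22,-6,0,0,-0.3],[-7,-27,-6,0,0,-0.3],[-8,-32,-6,0,0,-0.3],[-9,-36,-6,0,0,-0.3],[-10,-39,-6,0,0,-0.3]]'; python3 -m crank '[[0,0,0,0,0,0],[0,0,0,0,0,0]]'
cat > fit.py <<'E'
from wr import *
s,p,P,L=wcloud();print('eef',np.round(s['eef_pos']*1000,1))
for r in range(100,215,7):print(r,round(float(P[r,322,0])),[(float(np.round(P[r,c,1])),float(np.round(P[r,c,2]))) for c in range(280,372,6)])
E
python3 fit.py; python3 go.py 534 53.3 0 6.1; python3 cig.py 70 95 534 53
```

```text
time: 12.45
eef_pos: [0.5327, 0.0543, 0.0449]
tcp_rot: [0.998, 0.057, -0.0, -0.0]
contact_force: [0.4, -0.3, 0.0]
opening: 0.224
finger_force: 31.3
time: 12.65
eef_pos: [0.5331, 0.052, 0.0448]
tcp_rot: [0.998, 0.057, -0.0, 0.0]
contact_force: [0.5, -0.2, -0.2]
opening: 0.218
finger_force: 31.3
eef [533.1  52.   44.8]
t 12.7 pos [533.5  51.1  45. ] th 6.4 F [-0.2 -0.5 -0.4] op 0.224 ff 31.3
row [ 0.07 -0.21  4.5 ] [0.    0.    0.006]
scene 200 [544.7  55.6] 96.7 33.5 -3.1 z 77.7
side 382 [532.9  55.7] 118.1 36.9 11.6 z 78.0Traceback (most recent call last):
  File "fit.py", line 3, in <module>
    for r in range(100,215,7):print(r,round(float(P[r,322,0])),[(float(np.round(P[r,c,1])),float(np.round(P[r,c,2]))) for c in range(280,372,6)])
                                      ~~~~~^^^^^^^^^^^^^^^^^^^
ValueError: cannot convert float NaN to integer
```

```bash
python3 -m crank '[[0.05,-0.2,1,0,0,0],[0.05,-0.2,2.2,0,0,0],[0.05,-0.2,3,0,0,0],[0.05,-0.2,3,0,0,0],[0.05,-0.2,3,0,0,0]]'
cat > fit.py <<'E'
from wr import *
s,p,P,L=wcloud();print('eef',np.round(s['eef_pos']*1000,1))
t=R.from_euler('z',-6.1,degrees=True).apply((P-[534,53.3,0]).reshape(-1,3)).reshape(P.shape)
t[~np.isfinite(t)]=1e4
fl=t[(abs(t[...,2]-12)<3)&(abs(t[...,0])<85)&(abs(t[...,1])<25)]
cg=t[(t[...,2]>36)&(t[...,2]<60)&(t[...,0]>30)&(t[...,0]<85)&(abs(t[...,1])<25)]
print('floor',len(fl),np.percentile(fl[:,:2],[1,99],axis=0).round(1).tolist())
print('cigar',len(cg),np.percentile(cg,[1,50,99],axis=0).round(1).tolist())
for a in (35,42,49,56,62):
    m=abs(cg[:,0]-a)<3; f=abs(fl[:,0]-a)<3
    print(a,'cigar y',np.percentile(cg[m,1],[1,99]).round(1) if m.sum() else '','floor y',np.percentile(fl[f,1],[1,99]).round(1) if f.sum() else '')
E
python3 fit.py;  python3 go.py 534 53.3 0 6.1
```

```text
time: 13.3
eef_pos: [0.5334, 0.0535, 0.0144]
tcp_rot: [0.998, 0.056, -0.001, -0.0]
contact_force: [0.4, -0.1, -0.4]
opening: 0.218
finger_force: 31.3
eef [533.4  53.5  14.4]
floor 1788 [[-62.5, -13.9], [62.3, 12.2]]
cigar 3858 [[30.3, -8.1, 39.3], [44.8, 1.4, 47.4], [58.0, 11.1, 49.0]]
35 cigar y [-8.  10.9] floor y [-13.9 -10.9]
42 cigar y [-8.2 11.2] floor y [-13.8 -10.8]
49 cigar y [-8.1 11.1] floor y [-13.9 -10.3]
56 cigar y [-7.6 10.6] floor y [-13.9  12.3]
62 cigar y  floor y [-13.8  12.3]
t 13.35 pos [533.9  53.5  15. ] th 6.4 F [-0.5 -0.8 -0.4] op 0.223 ff 31.3
row [0.01 0.02 1.5 ] [-0.     0.     0.005]
```

```bash
python3 -m crank '[[0.03,0.22,0,0,0,0],[0.03,0.22,0.4,0,0,0],[0.03,0.22,0.8,0,0,0],[0.03,0.22,1.1,0,0,0],[0.03,0.22,1.3,0,0,0],[0.03,0.22,1.5,0,0,0],[0.03,0.22,1.5,0,0,0]]';python3 -m crank '[[0,0,0,0,0,0],[0,0,0,0,0,0],[0,0,0,0,0,0],[0,0,-2,0,0,0],[0,0,-5,0,0,0],[0,0,-9,0,0,0],[0,0,-9,0,0,0],[0,0,-9,0,0,0]]' 0.42
python3 - <<'E'
from wr import *
s,p,P,L=wcloud()
t=R.from_euler('z',-6.1,degrees=True).apply((P-[534,53.3,0]).reshape(-1,3)).reshape(P.shape)
m=(abs(t[...,0])<75)&(abs(t[...,1])<24)&(P[...,2]>26)&(P[...,2]<50)
Q=clean(P[m]/1000);print(len(Q),*rect(Q),np.percentile(Q[:,2],[5,50,95]))
for a in(-50,-25,0,25,50):
    k=m&(abs(t[...,0]-a)<6);print(a,k.sum(),np.median(P[k][:,2]) if k.any() else '')
# stamp, pad, box from wrist
np.save('pics/w6.npy',P)
E
python3 go.py 590 301 180 90
```

```text
time: 14.05
eef_pos: [0.5341, 0.0515, -0.0003]
tcp_rot: [0.998, 0.056, -0.0, -0.0]
contact_force: [0.3, -0.1, -0.6]
opening: 0.215
finger_force: 31.3
time: 14.85
eef_pos: [0.5353, 0.0514, 0.0915]
tcp_rot: [0.998, 0.056, 0.002, 0.0]
contact_force: [0.4, 0.1, 0.1]
opening: 0.418
finger_force: 0.0
4990 [534.4  52.5] 116.3 21.0 6.0 [0.02900065 0.03145823 0.0326719 ]
-50 411 31.445900492260925
-25 473 31.443527760824182
0 510 31.493817107079003
25 589 31.79245465747843
50 590 31.44532040304393
t 14.9 pos [534.   51.5  89.9] th 6.4 F [-0.4 -0.1 -0.5] op 0.421 ff 0.0
row [  8.34 -24.17  -9.01] [-0.     0.    -1.459]
```

Short cigar seated flat too (31.4–31.8 mm along its length). On to the stamp.

```bash
python3 -m crank '[[1,-2,-4,0,0,-0.15],[2,-5,-7,0,0,-0.3],[3,-9,-7,0,0,-0.45],[4,-12,-7,0,0,-0.6],[5,-15,-7,0,0,-0.75],[6,-18,-7,0,0,-0.9],[7,-20,-7,0,0,-1.05],[8,-22,-7,0,0,-1.2],[9,-24,-7,0,0,-1.35],[10,-24,-7,0,0,-1.46]]' 0.65; python3 -m crank '[[0,0,0,0,0,0],[0,0,0,0,0,0],[0,0,0,0,0,0]]'; python3 go.py 607.4 300.6 130 90
python3 - <<'E'
from wr import *
print(np.round(ctrl.get_state()['qpos'],2))
s,p,P,L=wcloud();cv2.imwrite('pics/w7.png',p)
near=np.hypot(P[...,0]-605,P[...,1]-302)<75
for nm,lo,hi in(('knobtop',93,102),('sleevetop',44,51),('foot',11.5,17),('pad',4,8.5)):
    m=near&(P[...,2]>lo)&(P[...,2]<hi);Q=clean(P[m]/1000)
    if len(Q)>10:print(nm,len(Q),*rect(Q),np.median(Q[:,2]))
E
```

```text
time: 15.9
eef_pos: [0.6054, 0.3032, 0.157]
tcp_rot: [0.704, 0.71, -0.002, -0.001]
contact_force: [-0.7, 0.2, 0.1]
opening: 0.65
finger_force: 0.0
time: 16.2
eef_pos: [0.6062, 0.3005, 0.1589]
tcp_rot: [0.708, 0.707, -0.001, -0.001]
contact_force: [-0.2, 0.6, -1.6]
opening: 0.652
finger_force: 0.0
t 16.2 pos [606.2 300.5 158.9] th 89.9 F [-0.2  0.6 -1.6] op 0.652 ff 0.0
row [0.01 0.13 2.89] [-0.002  0.001 -0.001]
[0.31 0.33 1.61 0.   1.2  0.31]
knobtop 1914 [607.5 300.5] 35.2 26.1 88.1 0.09737765880168961
sleevetop 445 [608.5 315. ] 27.3 12.5 -0.6 0.047481256903999736
foot 549 [607.6 300.7] 53.1 36.1 87.9 0.01359385129475671
pad 4560 [605.3 304.4] 89.5 70.7 -89.2 0.005724277650864473
```

View pics/w7.png

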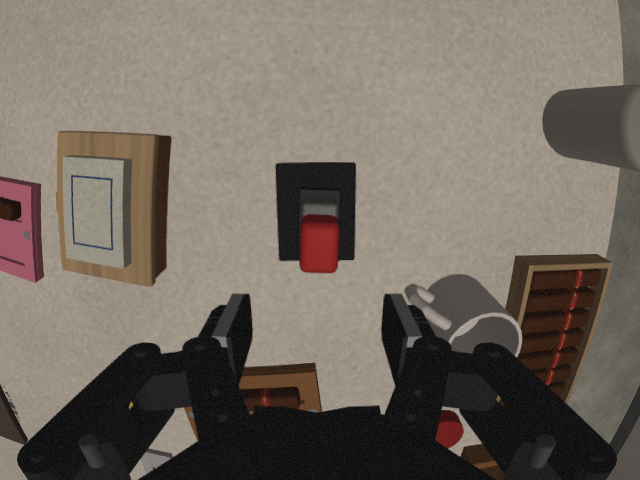

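The wrist view shows the red knob at (319,243) on the pad at (316,211). The card block with its blue frame is at (93,212), and the mug handle at (430,305) is well to the right.

```bash
python3 - <<'E'
from wr import *
s,p,P,L=wcloud()
m=(P[...,2]>25)&(P[...,2]<90)&(abs(L[...,1])>30)&(abs(L[...,1])<110)&(abs(L[...,0])<60)&(P[...,0]>630)
Q=P[m];k=Q[Q[:,0]<np.percentile(Q[:,0],3)] if len(Q) else [];print(len(Q),np.round(k[:5]))
E
python3 go.py 607.5 300.6 45 88
```

```text
321 [[682. 244.  37.]
 [682. 243.  43.]
 [682. 242.  43.]
 [682. 243.  46.]
 [682. 242.  47.]]
t 16.3 pos [606.5 300.6 159.7] th 90.0 F [-0.4 -0.7  1.2] op 0.65 ff 0.0
row [1.000e-02 1.100e-01 1.147e+01] [-0.001  0.     0.034]
```

```bash
python3 -m crank '[[0,0.12,3,0,0,0.03],[0,0.12,6,0,0,0.03],[0,0.12,9,0,0,0.03],[0,0.12,10.5,0,0,0.03],[0,0.12,11.4,0,0,0.03],[0,0.12,11.4,0,0,0.03],[0,0.12,11.4,0,0,0.03]]' 0.52; python3 go.py 607.5 300.6 45 88
```

```text
time: 17.0
eef_pos: [0.6092, 0.3014, 0.0477]
tcp_rot: [0.717, 0.697, 0.001, 0.001]
contact_force: [-0.5, 0.4, 0.5]
opening: 0.519
finger_force: 0.0
t 17.0 pos [609.2 301.4  47.7] th 88.3 F [-0.5  0.4  0.5] op 0.519 ff 0.0
row [-0.09 -0.17  0.27] [ 0.002 -0.001  0.006]
```

```bash
python3 -m crank '[[-0.07,-0.15,0.1,0,0,0],[-0.07,-0.15,0.15,0,0,0],[-0.07,-0.15,0.15,0,0,0]]' 0.52; python3 -m crank '[[0,0,0,0,0,0],[0,0,0,0,0,0],[0,0,0,0,0,0],[0,0,0,0,0,0],[0,0,0,0,0,0]]' 0.1 60; python3 go.py 416.3 318.6 130 82
```

```text
time: 17.3
eef_pos: [0.607, 0.3006, 0.0455]
tcp_rot: [0.717, 0.697, 0.001, 0.0]
contact_force: [-0.3, -1.0, 0.5]
opening: 0.523
finger_force: 0.0
time: 17.8
eef_pos: [0.607, 0.3005, 0.0452]
tcp_rot: [0.717, 0.697, 0.0, 0.0]
contact_force: [-0.3, 0.2, 4.1]
opening: 0.294
finger_force: 60.9
t 17.8 pos [607.  300.5  45.2] th 88.3 F [-0.3  0.2  4.1] op 0.294 ff 60.9
row [  1.25 -19.11  -8.5 ] [ 0.001 -0.     0.111]
```

```bash
python3 -m crank '[[0,0,-2,0,0,0],[0,0,-4,0,0,0],[0,-1,-6.5,0,0,0],[0.3,-5,-8.5,0,0,0.05],[0.6,-9,-8.5,0,0,0.08],[0.9,-13,-8.5,0,0,0.11],[1.2,-16,-8.5,0,0,0.11],[1.25,-18,-8.5,0,0,0.11],[1.25,-19,-8.5,0,0,0.11],[1.25,-19,-8.5,0,0,0.11]]'; python3 -m crank '[[0,0,0,0,0,0],[0,0,0,0,0,0]]'
cat > sb.py <<'E'
from wr import *
s,p,P,L=wcloud();e=s['eef_pos']*1000;print('eef',np.round(e,1))
near=np.hypot(P[...,0]-416,P[...,1]-320)<95
for nm,lo,hi in(('lid',41,47.5),('lid+cards',41,63),('cards',54,63)):
    m=near&(P[...,2]>lo)&(P[...,2]<hi);Q=clean(P[m]/1000);print('wrist',nm,len(Q),*rect(Q),np.median(Q[:,2]))
z=P[...,2]
for n in('scene','side'):
    q,d=ctrl.read_camera(n);Q=cloud(n,d)*1000
    b=e[2]-39
    for nm,lo,hi in(('foot',b+4,b+11),('knob',b+63,b+100)):
        red=(q[...,2].astype(int)-q[...,1]>50) if nm=='knob' else np.ones(q.shape[:2],bool)
        m=(Q[...,2]>lo)&(Q[...,2]<hi)&(np.hypot(Q[...,0]-e[0],Q[...,1]-e[1])<45)&red&(d>0);C=clean(Q[m]/1000)
        if len(C)>8:print(n,nm,len(C),*rect(C),np.percentile(C[:,2],[5,50,95]).round(4))
    m=(Q[...,2]>54)&(Q[...,2]<63)&(np.hypot(Q[...,0]-416,Q[...,1]-319)<60)&(d>0);C=clean(Q[m]/1000);print(n,'cards',len(C),*rect(C))
cv2.imwrite('pics/sb_w.png',p);cv2.imwrite('pics/sb_s.png',q)
E
python3 sb.py; python3 go.py 416.3 318.6 104 82
```

```text
time: 18.8
eef_pos: [0.4158, 0.3184, 0.1289]
tcp_rot: [0.754, 0.657, -0.001, -0.0]
contact_force: [0.5, -0.4, -1.0]
opening: 0.293
finger_force: 60.5
time: 19.0
eef_pos: [0.4182, 0.3184, 0.1297]
tcp_rot: [0.755, 0.656, 0.0, 0.0]
contact_force: [0.2, -0.6, -0.9]
opening: 0.293
finger_force: 60.5
eef [418.2 318.4 129.7]
wrist lid 10732 [414.7 322.3] 129.6 107.3 82.1 0.043746908312834926
wrist lid+cards 17238 [414.7 322.3] 129.6 107.3 82.1 0.044348425831500754
wrist cards 6410 [416.1 323.9] 83.8 64.6 82.1 0.058585382119623525
scene foot 120 [420.7 317.7] 54.4 35.9 85.2 [0.095  0.0984 0.1014]
scene knob 60 [419.3 330.6] 26.7 10.7 1.1 [0.1719 0.1806 0.1845]
scene cards 642 [415.7 318.7] 93.7 67.0 82.5
side foot 205 [418.6 317.2] 55.0 36.2 81.8 [0.096  0.0986 0.101 ]
side knob 244 [422.7 323.5] 33.7 20.8 -64.9 [0.1659 0.1818 0.185 ]
side cards 1275 [416.1 318.4] 94.3 65.2 82.0
t 19.15 pos [417.9 318.3 129.6] th 82.0 F [ 0.2 -0.2 -1.8] op 0.292 ff 60.5
row [ 0.01 -0.17  2.56] [ 0. -0. -0.]
```

```bash
python3 -m crank '[[0.02,-0.28,0.8,0,0,0],[0.02,-0.28,1.6,0,0,0],[0.02,-0.28,2.3,0,0,0],[0.02,-0.28,2.7,0,0,0],[0.02,-0.28,2.7,0,0,0],[0.02,-0.28,2.7,0,0,0]]'; python3 sb.py
python3 - <<'E'
import cv2,numpy as np
w=cv2.imread('pics/sb_w.png');s=cv2.imread('pics/sb_s.png')
cv2.imwrite('pics/v9.png',np.hstack([cv2.resize(w[120:345,200:440],(400,375)),cv2.resize(s[370:480,230:347],(400,375),interpolation=cv2.INTER_CUBIC)]))
E
```

```text
time: 19.75
eef_pos: [0.4144, 0.3191, 0.1025]
tcp_rot: [0.754, 0.656, -0.0, -0.0]
contact_force: [0.1, 0.2, -2.0]
opening: 0.292
finger_force: 60.4
eef [414.4 319.1 102.5]
wrist lid 12381 [414.7 323. ] 128.4 107.5 82.0 0.043740905245177986
wrist lid+cards 19790 [414.7 323. ] 128.4 107.5 82.0 0.044313552650353694
wrist cards 7289 [416.8 328.1] 75.7 64.6 82.2 0.05858681456392578
scene foot 101 [415.7 318.1] 54.4 36.6 83.3 [0.0682 0.0714 0.074 ]
scene knob 57 [416.4 331.8] 25.0 9.9 -10.6 [0.1436 0.1541 0.158 ]
scene cards 541 [416.4 319.1] 92.9 67.0 83.6
side foot 202 [414.5 317.5] 55.3 35.8 79.6 [0.0685 0.072  0.0739]
side knob 243 [418.9 326.7] 34.0 20.4 -41.3 [0.1393 0.1553 0.1583]
side cards 1023 [416.1 318.7] 92.9 64.9 82.1
```

View pics/v9.png

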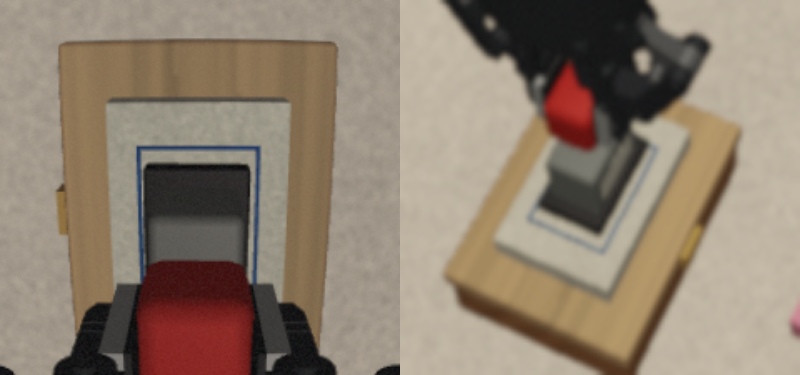

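The wrist crop (left) shows the foot (145–251 px wide) centred in the blue frame (137–260) and parallel to it. The side crop agrees. Now lower and press.

```bash
python3 -m crank '[[0.03,0,0.3,0,0,0],[0.03,0,0.5,0,0,0],[0.03,0,0.7,0,0,0],[0.03,0,0.9,0,0,0],[0.03,0,1.1,0,0,0],[0.03,0,1.3,0,0,0],[0.03,0,1.5,0,0,0],[0.03,0,1.7,0,0,0],[0.03,0,1.7,0,0,0]]'; python3 go.py 416 318.6 84 82
```

```text
time: 20.8
eef_pos: [0.4148, 0.3195, 0.0869]
tcp_rot: [0.754, 0.656, 0.0, 0.0]
contact_force: [-2.6, -2.1, 8.8]
opening: 0.295
finger_force: 61.8
t 20.8 pos [414.8 319.5  86.9] th 82.0 F [-2.6 -2.1  8.8] op 0.295 ff 61.8
row [-0.07  0.14  0.29] [ 0.    -0.     0.001]
```

```bash
python3 -m crank '[[0,0,0.15,0,0,0],[0,0,0.3,0,0,0],[0,0,0.45,0,0,0],[0,0,0.6,0,0,0],[0,0,0.65,0,0,0],[0,0,0.65,0,0,0]]'; python3 go.py 416 318.6 84 82
```

```text
time: 21.4
eef_pos: [0.4151, 0.3197, 0.0837]
tcp_rot: [0.754, 0.656, -0.0, 0.0]
contact_force: [-7.9, -5.9, 22.6]
opening: 0.297
finger_force: 63.7
t 21.4 pos [415.1 319.7  83.7] th 82.1 F [-7.9 -5.9 22.6] op 0.297 ff 63.7
row [-0.09  0.11 -0.03] [-0.001  0.001  0.001]
```

```bash
python3 -m crank '[[0,0,0.05,0,0,0],[0,0,0.05,0,0,0],[0,0,0.05,0,0,0],[0,0,0.05,0,0,0],[0,0,0.05,0,0,0],[0,0,0.05,0,0,0],[0,0,0.05,0,0,0],[0,0,0.05,0,0,0],[0,0,0.05,0,0,0],[0,0,0.05,0,0,0]]'
python3 - <<'E'
from wr import *
print(ctrl.get_state()['contact_force'])
for n in('scene','side'):
    q,d=ctrl.read_camera(n);Q=cloud(n,d)*1000
    m=(q[...,2].astype(int)-q[...,1]>50)&(np.hypot(Q[...,0]-416,Q[...,1]-319)<40)&(d>0)&(Q[...,2]>70)
    g=(np.hypot(Q[...,0]-416,Q[...,1]-319)<40)&(d>0)&(Q[...,2]>63)&(Q[...,2]<71)
    print(n,'knob z',np.percentile(Q[m][:,2],[5,50,95,99]).round(1),'foot',*rect(clean(Q[g]/1000)),np.median(Q[g][:,2]))
E
```

```text
time: 22.4
eef_pos: [0.4151, 0.3197, 0.0837]
tcp_rot: [0.754, 0.656, -0.0, 0.0]
contact_force: [-9.1, -6.0, 23.9]
opening: 0.292
finger_force: 64.0
[-9.05473499 -5.98018638 23.92373302]
scene knob z [124.2 135.4 145.8 206.2] foot [426.2 318.1] 69.9 32.1 -72.0 66.10706246424414
side knob z [120.6 136.  166.1 190.5] foot [406.7 327.6] 62.2 37.8 43.9 67.02519891404197
```

Knob top at about 137 mm = 59 + 92 − 14, so it's at its stop, and it was held with 24 N for over a second. Lift and return to the pad.

```bash
python3 -m crank '[[0,0,-0.4,0,0,0],[0,0,-0.8,0,0,0],[0,0,-1.2,0,0,0],[0,0,-1.6,0,0,0],[0,0,-2,0,0,0],[0,0,-3,0,0,0],[0,0,-4.5,0,0,0],[0,0,-4.5,0,0,0]]'; python3 go.py 604 305 125 90
```

```text
time: 23.3
eef_pos: [0.416, 0.3202, 0.1262]
tcp_rot: [0.754, 0.656, 0.002, 0.001]
contact_force: [1.0, 0.9, -1.3]
opening: 0.294
finger_force: 60.4
t 23.3 pos [416.  320.2 126.2] th 82.0 F [ 1.   0.9 -1.3] op 0.294 ff 60.4
row [ 1.1  18.83  0.2 ] [ 0.004 -0.003 -0.139]
```

```bash
python3 -m crank '[[0.2,4,0,0,0,-0.05],[0.5,8,0,0,0,-0.1],[0.8,12,0,0,0,-0.14],[1.1,15,0,0,0,-0.14],[1.1,17.5,1,0,0,-0.14],[1.1,18.8,3,0,0,-0.14],[1.1,18.8,4.5,0,0,-0.14],[1.1,18.8,4.5,0,0,-0.14],[1.1,18.8,4.5,0,0,-0.14]]'
python3 - <<'E'
from wr import *
s,p,P,L=wcloud();e=s['eef_pos']*1000;print(e)
for n in('w','scene','side'):
    if n=='w':Q=P
    else:
        q,d=ctrl.read_camera(n);Q=cloud(n,d)*1000
    b=e[2]-39
    for nm,lo,hi in(('foot',b+4,b+11),('pad',4,8.5)):
        m=(Q[...,2]>lo)&(Q[...,2]<hi)&(np.hypot(Q[...,0]-604,Q[...,1]-305)<(45 if nm=='foot' else 75));C=clean(Q[m]/1000)
        if len(C)>8:print(n,nm,len(C),*rect(C),np.median(C[:,2]).round(4))
E
python3 go.py 604 305 46 90
```

```text
time: 24.2
eef_pos: [0.6007, 0.3043, 0.0777]
tcp_rot: [0.707, 0.708, -0.001, -0.001]
contact_force: [0.1, -0.3, -1.1]
opening: 0.295
finger_force: 60.5
[600.65092075 304.29531411  77.73036279]
w foot 1230 [601.2 312.3] 38.0 36.3 89.5 0.0462
w pad 6892 [605.3 305.4] 87.7 70.1 -89.5 0.0057
scene foot 87 [611.6 314.4] 59.3 28.4 -49.1 0.047
scene pad 482 [606.8 303.8] 97.6 81.8 -87.4 0.006
side foot 142 [602.7 303.9] 54.8 37.9 89.8 0.0478
side pad 885 [603.1 302.7] 97.3 80.9 83.0 0.0064
t 24.35 pos [602.2 304.8  80.1] th 90.1 F [-0.6  0.4 -1.8] op 0.291 ff 60.5
row [0.01 0.18 3.41] [ 0.002 -0.001  0.002]
```

```bash
python3 -m crank '[[0,0.2,1,0,0,0],[0,0.2,2,0,0,0],[0,0.2,2.7,0,0,0],[0,0.2,3.0,0,0,0],[0,0.2,3.2,0,0,0],[0,0.2,3.4,0,0,0],[0,0.2,3.5,0,0,0],[0,0.2,3.5,0,0,0]]'; python3 go.py 604.5 305 45 90
```

```text
time: 25.15
eef_pos: [0.6043, 0.3043, 0.0448]
tcp_rot: [0.707, 0.707, 0.0, 0.0]
contact_force: [-1.9, -1.4, 4.2]
opening: 0.291
finger_force: 61.2
t 25.15 pos [604.3 304.3  44.8] th 90.1 F [-1.9 -1.4  4.2] op 0.291 ff 61.2
row [ 0.07  0.02 -0.02] [ 0.    -0.     0.001]
```

Standing on the pad with light contact. Release, rise and check.

```bash
python3 -m crank '[[0,0,0,0,0,0],[0,0,0,0,0,0],[0,0,0,0,0,0],[0,0,-1.5,0,0,0],[0,0,-4,0,0,0],[0,0,-8,0,0,0],[0,0,-12,0,0,0],[0,0,-12,0,0,0],[0,0,-12,0,0,0]]' 0.5
python3 - <<'E'
from wr import *
s,p,P,L=wcloud();print(s['eef_pos'])
near=np.hypot(P[...,0]-605,P[...,1]-304)<75
for nm,lo,hi in(('knobtop',93,102),('foot',11.5,17),('pad',4,8.5)):
    C=clean(P[near&(P[...,2]>lo)&(P[...,2]<hi)]/1000);print(nm,len(C),*rect(C),np.percentile(C[:,2],[5,50,95]).round(4))
q,d=ctrl.read_camera('scene')
cv2.imwrite('pics/end.png',q)
E
```

```text
time: 26.05
eef_pos: [0.6053, 0.3046, 0.1667]
tcp_rot: [0.707, 0.707, 0.002, 0.001]
contact_force: [-0.6, 0.1, -0.4]
opening: 0.495
finger_force: 0.0
[0.60529461 0.30460577 0.16670899]
knobtop 1849 [604.7 304.3] 36.0 26.0 -89.2 [0.0941 0.0973 0.0987]
foot 502 [605.  306.5] 48.6 36.3 89.8 [0.0122 0.0135 0.0149]
pad 4178 [604.9 304.7] 89.6 70.1 -89.8 [0.0045 0.0058 0.007 ]
```

View pics/end.png

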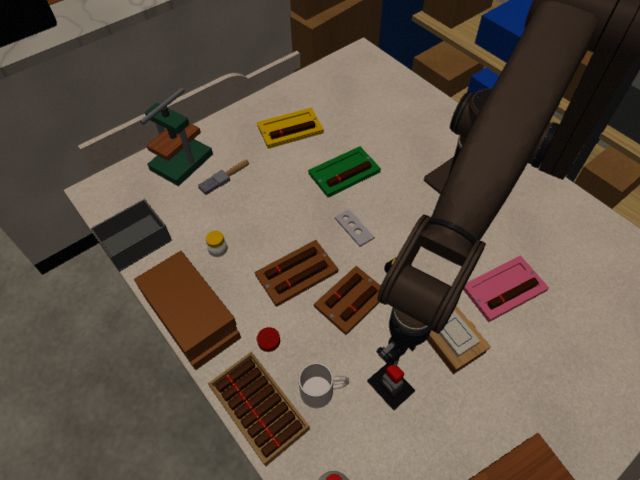

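The picture shows both cigars in their grooves, at (292,262) and (343,290). The stamp is upright in the middle of its pad at (392,381), and the gripper is clear. Nothing else has moved.

```bash
python3 -c "
from plant import ctrl
print(ctrl.sign_off())"
```

```text
the job is handed in; nothing more can be done
None
```

The job is handed in at about 26 s: both cigars measured seated and level in their grooves, the stamp was pressed to its stop in the blue frame at 24 N for just over a second, and it stands upright in the middle of its pad (no verdict was returned).

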